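# Feed a carton into the carton reader

## Task

With the fingertips, push the carton that stands in front of the reader's lane straight down between the two blue guide rails until it sits up against the end stop; neither the carton nor the robot may touch either rail on the way, so square the carton up by nudging it first. Then press the green start button fully down and let it come back up. Do not pick up or tip the carton, do not press the button before the carton is home, and leave the other things on the bench where they are.

Things in the scene. Friction and masses are not known exactly. Their poses are not given: they have to be found in the camera images.
- reader: Fixed grey plate, 6 mm thick, on the worktop; grey housing at its far end. Origin on the worktop; +x is the push direction, lane centre line y = 0. Apron x -0.190 to -0.050, 150 mm wide; lane between the rails x -0.045 to 0.125, 48 mm wide; end stop (dark plate, top at z 46 mm) with its face at x = 0.125; housing x 0.132 to 0.182, 80 mm wide, 62 mm high.
- rail_left: Blue guide rail on the reader's +y side, fixed: 170 mm long, 8 mm wide, its top 20 mm above the worktop. Its inner face is 24 mm from the lane's centre line. Origin on the plate's top, in the rail's mid-width, 45 mm from the rail's end at the mouth. Must not be touched.
- rail_right: Blue guide rail on the reader's -y side, mirror image of rail_left. It must not be touched.
- lane_mouth (a point): Point on the plate's top (6 mm above the worktop), on the lane's centre line, where the rails begin.
- lane_end (a point): Point on the plate's top, on the lane's centre line, at the face of the end stop; 170 mm from lane_mouth.
- carton: Loose folding carton, cream with orange fruit picture, about 150 g, standing before the lane, off to a side and turned a little. 36 mm wide (its x), 80 mm long (its y, to lie along the lane), about 50 mm high. Origin: centre of its underside. Home when its leading 36 mm end meets the end stop: origin 40 mm short of lane_end.
- start_button (a joint): Green round push button in a black housing that is fixed to the worktop beside the lane: 0 = up, 0.006 m = fully down; springs back; about 5 N to press fully.
- start_button_top (a point): Centre of the green button's top face, 28 mm across; it is pressed straight down.
- other_carton: Second carton, pale blue, 32 x 80 x 54 mm, standing loose behind the reader: not to be moved. Origin: centre of its underside.
- cream_pot: Round cream pot with white lid, 68 mm across, 43 mm high, loose: not to be moved. Origin: centre of its underside.
- dropper_bottle: Brown dropper bottle, 33 mm across, 102 mm high, loose: not to be moved. Origin: centre of its underside.
- sample_jar: Clear jar with lid, 60 mm across, 80 mm high, loose: not to be moved. Origin: centre of its underside.
Not all that is in view belongs to the job. Leave any yellow look-alike of the carton alone. There is more than one size of the part that bears start_button; the job needs the smaller.

How it is judged:
By the outcome, as a careful person would: the job done as asked, in the order asked, and still so for the second after the job is handed in, with the robot touching nothing.
It also fails if it takes over 72 s, if anything falls off the work surface, if the arm or the gripper's body presses on something with over 40 N, if the wrist force passes 120 N, or if a joint passes its speed limit or range.

## Robot

A 6-joint arm with a two-finger parallel gripper is mounted at the origin on a cart in front of the work surface, level with it; the furniture and walls round the work are solid. World frame = base frame: x ahead of the robot, y to its left, z up, the work surface at z = 0. Lengths are in mm, angles in rad, forces in N, time in s.
With the tool pointing down it reaches from about 300 to 775 mm from the base axis. Payload 14.6 kg.
Tool frame: the origin (TCP) lies between the finger pads; the fingertips stand 22 mm ahead of it and the grasp point (between the pads) lies 3 mm ahead of it (finger_overhang is the distance from the TCP to the fingertips, in mm); z points along the fingers, y is the direction in which the jaws open and shut (so a half turn about z gives the same grasp; the last joint's range is limited). The gripper opens to 94 mm and grips with 3 to 60 N. Pads are 16 mm wide; open, the fingers measure 119 mm over their backs; the gripper's body (75 mm by 177 mm) begins 78 mm behind the grasp point.
Start: joints at [1.074, 0.3, 1.521, -0, 1.321, -0.067], TCP at [229.175, 499.968, 227.446] pointing down, gripper open.
Joint ranges: [-3.03, 3.03], [-0.79, 2.21], [0.23, 2.52], [-1.04, 4.18], [0, 3.07], [-2.55, 2.55]. Speed limits (rad/s): [2.22, 2.22, 2.57, 3.14, 3.14, 3.14].

## Interface

Orientations are given as [roll, pitch, yaw] about the fixed x, y, z axes, in that order (R = Rz(yaw) Ry(pitch) Rx(roll)).
In Python, from cell import * gives the robot as it stands.
- The arm moves only by the tool jog_arm, never from a script. Its argument "increments" is a list of rows, each a list of 7 numbers: the shift along the tool's x, y, z in cm, then the turn, a rotation vector about the tool's x, y, z in degrees, then the finger opening in cm, from 0 to 9.4. In form: [[x, y, z, wx, wy, wz, grip], ...]. A call has 1 to 20 rows; each row shifts and turns the commanded pose from where the row before left it, along the tool's axes as they then stand; what a row does not reach is not made up. A row lasts 1/8 s, in which the tool goes at most 62.5 mm and 10.7 degrees, less where a joint would pass 70% of its speed; a pose out of reach is approached as far as the arm can. A call is refused whole if a number of a shift passes 6.25 or a number of a turn 10.7, either way. A call with a gripper value outside its range is refused whole. The fingers move at their own pace and stop on an object; "squeeze" is the grip in N (left out, the last holds). Time passes only in rows, so rows that do not move let the fingers close. It gives the time, the measured TCP pose, the force and the opening at its end, in the units of the state.
- read_state(): the state, without advancing time (a new reading comes with each control period).
- camera(name): name is "scene" or "top" or "wrist"; returns a dict with "image" (480x640x3 uint8, red, green, blue), "K" (3x3 intrinsics, pixels), "rvec" (rotation vector, rad) and "tvec" (3), from world to camera coordinates, as OpenCV has them. Camera axes: x right, y down, z forward; pixel columns grow to the right and rows downward; lengths in mm; the calibration is good to about 2 mm. A picture is of the moment at which its call begins. There is no depth.
- sign_off(): hands the job in, once; it reports no verdict.
Trained networks look in a picture, given as the dict that the camera call returned (one of the last four; its "shot" number tells which), for a name from the list of things; names that differ only in an ending like _2 or _b are one class to them, and where a whole thing is asked for, a point or a joint stands for the part that bears it (a point fixed in the world has none). Each returns a list of dicts, best first, with "conf" (0 to 1); they miss things now and then, are a little off and sometimes report something else, mostly with a low value. They report only what shows in the picture. A call takes as long as a camera call. They do not tell look-alikes from the thing itself.
- recognise(picture, name): "centre" ([x, y, z] in mm, in the coordinates of the camera as it stood for that picture, good to about 4 mm: the middle of the surface that is visible of it).
- regions_of(picture, name): "mask" (480x640 bool, what is visible of it).
The state is a dict: "clock": time; "joints": joint angles; "qd": joint speeds; "effort": joint torques, N m; "eef_pos": TCP position; "eef_rot": TCP orientation; "wrist_force": force on the tool from outside, world axes, zero at the start; "moment": the same for the moment, N m; "finger_gap": finger opening in mm.
Only numpy, scipy, OpenCV 4.12 (cv2) and the standard library are available. Lean on these libraries where they do the work, as an engineer would, in place of code of your own. Each camera call takes 0.05 s, during which the arm holds its last target.

## Working session

There is one attempt and no reset: what is moved stays moved. The work goes in short steps, Python scripts to look and compute and a tool call to move; the robot and the scene stay as the last step left them, time stands still between calls to the robot, and variables do not carry over. Pictures are saved under pics/ and viewed, and the job is handed in when it is done.

Besides the shell and the picture viewer there is one more tool, called in YAML: its name, and indented under it one key for each argument. jog_arm: Moves the arm, as the interface text tells. Its arguments: {"type":"object","properties":{"increments":{"type":"array"},"squeeze":{"type":"number"}},"required":["increments"]}

```bash
ls; mkdir -p pics
python3 - <<'E'
from cell import *
import cv2
s=read_state(); print(s)
for n in ["scene","top","wrist"]:
    c=camera(n); cv2.imwrite(f"pics/{n}0.png",c["image"][:,:,::-1]); print(n,c["K"].tolist() if hasattr(c["K"],'tolist') else c["K"],c["rvec"],c["tvec"],c.get("shot"))
E
```

```text
pics
{'clock': 0.0, 'joints': array([ 1.07440084e+00,  3.00488391e-01,  1.52158471e+00,  1.92440549e-05,
        1.32073577e+00, -6.65853602e-02]), 'qd': array([ 0.00160009,  0.00062673,  0.00048785, -0.00090688, -0.00066127,
       -0.0001716 ]), 'effort': array([-7.22091572e-04, -5.31816244e+01, -3.52737486e+01,  7.07612699e-02,
        2.44102604e-02, -1.26536997e-04]), 'eef_pos': array([229.05693532, 499.76052599, 226.8753059 ]), 'eef_rot': array([-3.14038037e+00, -9.95210315e-05,  2.71177770e+00]), 'wrist_force': array([ 0.27304075,  0.10848005, -0.24305722]), 'moment': array([-0.00276891,  0.01552871, -0.03801839]), 'finger_gap': 94.2487512972848}
scene [[579.9840036727504, 0.0, 325.58573256484857], [0.0, 579.9840036727504, 243.60072085181787], [0.0, 0.0, 1.0]] [ 2.28303981 -0.45846663  0.21443157] [-517.14346792  192.63362665  963.48648412] 1
top [[494.903727848005, 0.0, 322.80343315470964], [0.0, 494.903727848005, 243.7849096424569], [0.0, 0.0, 1.0]] [ 2.15821816 -2.1797669   0.10852365] [  44.7540453   567.51573056 1146.4926325 ] 2
wrist [[428.4292147345159, 0.0, 323.84179610695514], [0.0, 428.4292147345159, 243.13394830643853], [0.0, 0.0, 1.0]] [-2.43426993 -1.56200306 -0.22200282] [-548.79674001  -29.16817526  393.37381845] 3
```

View pics/scene0.png

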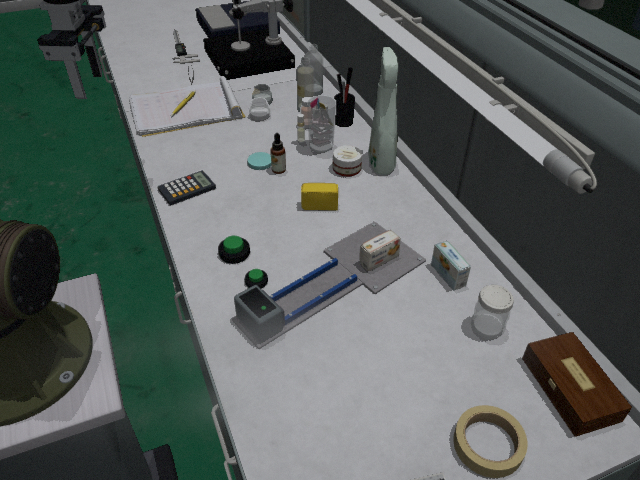

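View pics/top0.png

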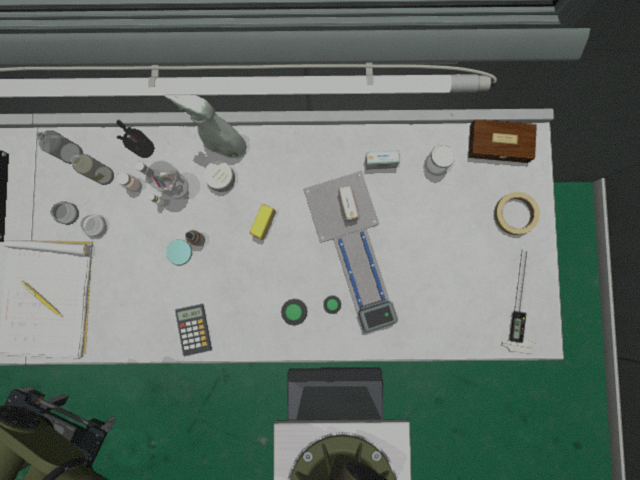

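View pics/wrist0.png

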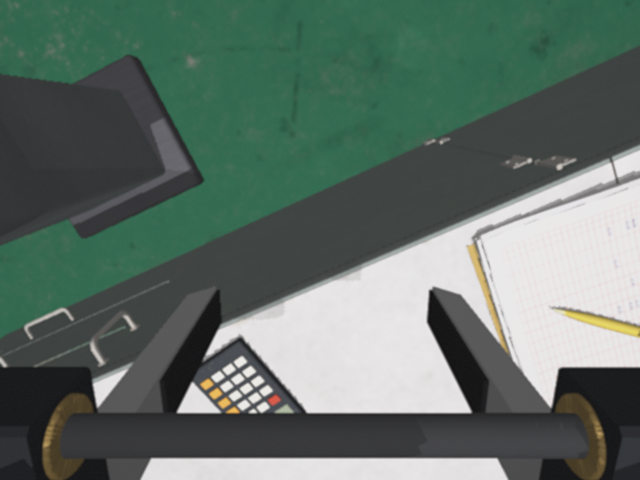

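The top view shows the reader with its apron at about (341,207) and housing at (377,316), so the push runs toward the robot. The cream carton is at (348,203), with a yellow look-alike at (262,221). There are two green buttons: a large one at (293,311) and a small one at (332,303). I'll measure these next.

```bash
cat > h.py <<'E'
from cell import *
import numpy as np, cv2
def pose(c):
    R=cv2.Rodrigues(np.array(c["rvec"],float))[0]; t=np.array(c["tvec"],float).ravel(); return R,t
def ray(c,uv,z):
    R,t=pose(c);K=np.array(c["K"]); o=-R.T@t
    uv=np.atleast_2d(uv).astype(float)
    d=(R.T@np.linalg.inv(K)@np.c_[uv,np.ones(len(uv))].T).T
    s=(z-o[2])/d[:,2]
    return o+d*s[:,None]
def proj(c,P):
    return cv2.projectPoints(np.atleast_2d(P).astype(float),np.array(c["rvec"],float),np.array(c["tvec"],float),np.array(c["K"]),None)[0].reshape(-1,2)
def w(c,p):
    R,t=pose(c); return R.T@(np.array(p)-t)
def save(name,img,x0=0,y0=0,x1=640,y1=480,s=1):
    im=img[y0:y1,x0:x1,::-1]; cv2.imwrite("pics/"+name,cv2.resize(im,None,fx=s,fy=s,interpolation=cv2.INTER_CUBIC))
E
python3 - <<'E'
from h import *
c=camera("top"); save("top_c.png",c["image"],270,140,420,340,3)
for n,uv,z in [("carton",(348,203),56),("housing",(377,316),62),("small",(332,303),25),("large",(293,311),25),("railtopL0",(340,240),26),("yellow",(262,221),50)]:
    print(n,ray(c,uv,z).round(1))
for n in ["carton","start_button","reader","rail_left","other_carton","cream_pot","dropper_bottle","sample_jar"]:
    for d in recognise(c,n): print(n,round(d["conf"],2),w(c,d["centre"]).round(1))
E
```

```text
carton [[660.4 -20.8  56. ]]
housing [[398.3 -82.5  62. ]]
small [[428.   18.9  25. ]]
large [[410.2 110.7  25. ]]
railtopL0 [[576.9  -1.9  26. ]]
yellow [[620.9 181.   50. ]]
carton 0.69 [662.3 -25.3  54.6]
carton 0.57 [623.8 180.5  44.9]
carton 0.52 [578.  -43.1   4.1]
carton 0.43 [732.8 285.2  40.5]
start_button 0.71 [501.5 -22.8  15.8]
start_button 0.62 [424.6  15.4  21.8]
start_button 0.56 [414.8 107.8  32.8]
reader 0.71 [576.1 -39.4   5.2]
rail_left 0.77 [515.7 -77.2  19. ]
other_carton 0.62 [ 763.1 -104.4   52.8]
cream_pot 0.87 [733.5 286.2  38.9]
cream_pot 0.54 [427.   15.2  18.7]
dropper_bottle 0.65 [582.7 334.1  63.6]
sample_jar 0.73 [ 756.2 -231.    78.6]
```

View pics/top_c.png

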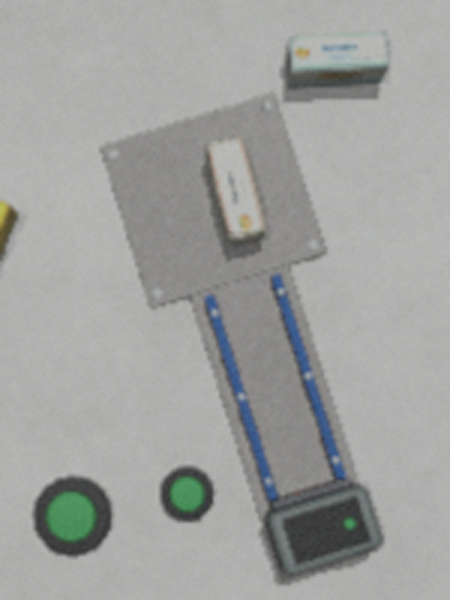

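Run:
```python
from h import *
from scipy.spatial.transform import Rotation as Ro
c=camera("top")
f=lambda x,y:(270+(x+.5)/3-.5,140+(y+.5)/3-.5)
pl=[f(210,297),f(270,500)];pr=[f(277,277),f(342,477)]
for p in pl+pr: print(ray(c,p,20).round(1))
print("carton top c", ray(c,[f(208,143),f(241,140),f(264,235),f(231,241)],56).round(1))
print("small",ray(c,f(187,493),25).round(1),"apron",ray(c,[f(101,147),f(272,94),f(326,251),f(153,306)],6).round(1))
s=read_state(); k=camera("wrist"); R,t=pose(k)
Rt=Ro.from_euler("xyz",s["eef_rot"]).as_matrix()
print("cam in tool",Rt.T@(-R.T@t-s["eef_pos"]),"cam axes in tool\n",(Rt.T@R.T).round(3)); print("tool axes\n",Rt.round(3))
```

```text
[[580.7  -1.4  20. ]]
[[419.5 -46.5  20. ]]
[[596.3 -55.1  20. ]]
[[ 436.9 -103.6   20. ]]
carton top c [[ 6.979e+02 -2.000e-01  5.600e+01]
 [ 7.000e+02 -2.610e+01  5.600e+01]
 [ 6.248e+02 -4.280e+01  5.600e+01]
 [ 6.203e+02 -1.710e+01  5.600e+01]]
small [[425.7  18.9  25. ]] apron [[706.4  85.5   6. ]
 [749.1 -54.9   6. ]
 [618.8 -96.3   6. ]
 [575.4  44.3   6. ]]
cam in tool [  82.54929324   -0.44153319 -157.76444448] cam axes in tool
 [[-0.    -0.96  -0.281]
 [ 1.    -0.    -0.001]
 [ 0.001 -0.281  0.96 ]]
tool axes
 [[-0.909  0.417 -0.   ]
 [ 0.417  0.909 -0.   ]
 [ 0.    -0.    -1.   ]]
```

jog_arm:
  increments:
    - [-3.9, -2.15, -0.3, 0, 0, 0, 4]
    - [-3.9, -2.15, -0.3, 0, 0, 0, 4]
    - [-3.9, -2.15, -0.3, 0, 0, 0, 4]
    - [-3.9, -2.15, -0.3, 0, 0, 0, 4]
    - [-3.9, -2.15, -0.3, 0, 0, 0, 4]
    - [-3.9, -2.15, -0.3, 0, 0, 0, 4]
    - [-3.9, -2.15, -0.3, 0, 0, 0, 4]
    - [-3.9, -2.15, -0.3, 0, 0, 0, 4]
    - [-3.9, -2.15, -0.3, 0, 0, 0, 4]
    - [-3.9, -2.15, -0.3, 0, 0, 0, 4]
    - [-3.9, -2.15, -0.3, 0, 0, 0, 4]
    - [-3.9, -2.15, -0.3, 0, 0, 0, 4]
    - [-3.9, -2.15, -0.3, 0, 0, 0, 4]
    - [-3.9, -2.15, -0.3, 0, 0, 0, 4]
    - [0, 0, 0, 0, 0, 9.7, 4]
    - [0, 0, 0, 0, 0, 9.7, 4]
    - [0, 0, 0, 0, 0, 9.7, 4]
    - [0, 0, 0, 0, 0, 9.7, 4]
    - [0, 0, 0, 0, 0, 9.7, 4]

```text
clock: 3.08
eef_pos: [600.1, -1.2, 269.4]
eef_rot: [-3.142, -0.0, 1.86]
wrist_force: [-0.6, -0.3, -0.1]
finger_gap: 40.1
```

Run:
```python
from h import *
s=read_state(); print(s["clock"],s["eef_pos"].round(1),s["eef_rot"].round(4),s["finger_gap"],s["joints"].round(2))
c=camera("wrist"); save("w1.png",c["image"]);
```

```text
3.075 [600.1  -1.2 269.4] [-3.1415 -0.      1.8597] 40.13115055359909 [-0.06  0.39  1.31 -0.    1.45 -0.35]
```

View pics/w1.png

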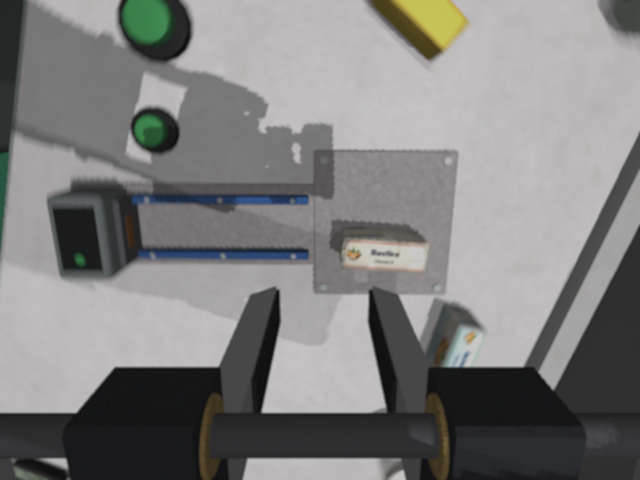

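The wrist view shows the reader nearly parallel to the image rows. The rails lie at v≈200 and v≈255, the carton is at (385,252), the small button at (155,130) and the large one at (150,22). I'll enlarge it to get accurate corners.

Run:
```python
import cv2
im=cv2.imread("pics/w1.png")
cv2.imwrite("pics/w1a.png",cv2.resize(im[140:300,290:470],None,fx=4,fy=3.7,interpolation=cv2.INTER_CUBIC) if 0 else cv2.resize(im[145:295,290:470],None,fx=4,fy=4,interpolation=cv2.INTER_CUBIC))
cv2.imwrite("pics/w1b.png",cv2.resize(im[90:285,40:240],None,fx=3,fy=3,interpolation=cv2.INTER_CUBIC))
```

```text
(no output)
```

View pics/w1a.png

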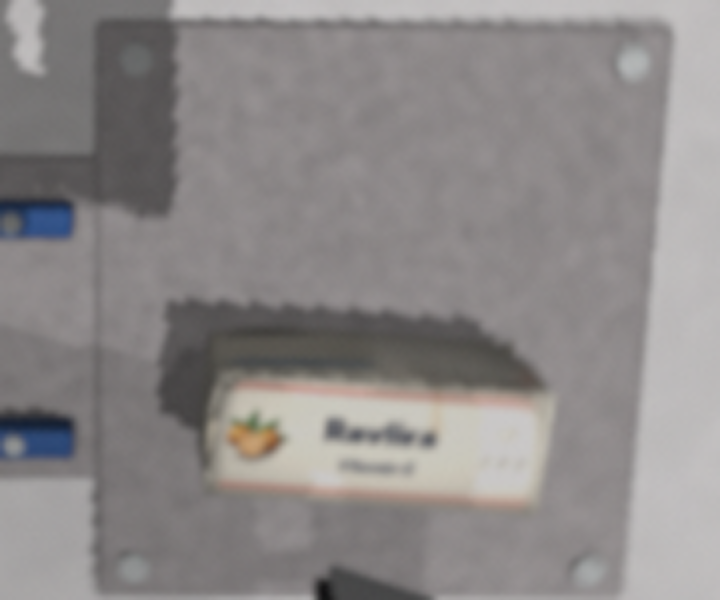

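View pics/w1b.png

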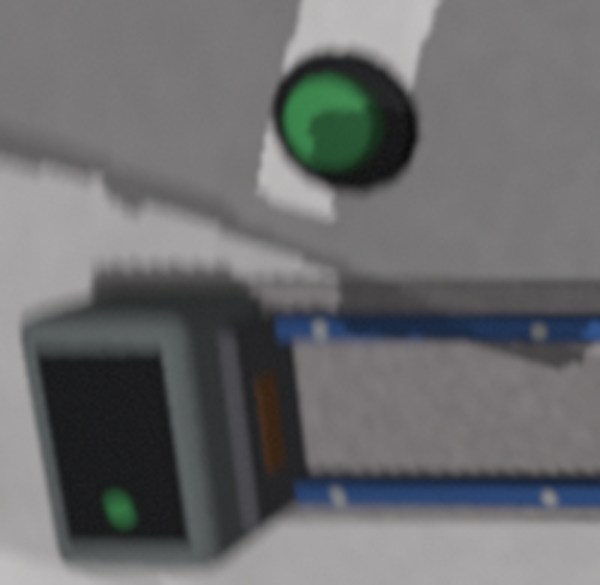

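```bash
cat >> h.py <<'E'
from scipy.optimize import least_squares
def fitpose(c,pts,uv,p0,camfree=False):
    # pts in local frame (mm), planar pose p=(x,y,yaw)
    def P(p):
        cs,sn=np.cos(p[2]),np.sin(p[2]); q=np.array(pts,float)
        return np.c_[p[0]+cs*q[:,0]-sn*q[:,1],p[1]+sn*q[:,0]+cs*q[:,1],q[:,2]]
    r=least_squares(lambda p:(proj(c,P(p))-uv).ravel(),p0,x_scale=[1,1,.01],loss='soft_l1')
    return r.x,(proj(c,P(r.x))-uv)
E
python3 - <<'E'
from h import *
c=camera("wrist")
a=lambda x,y:(290+(x+.5)/4-.5,145+(y+.5)/4-.5)
b=lambda x,y:(40+(x+.5)/3-.5,90+(y+.5)/3-.5)
pts=[(-50,-75,6),(-190,-75,6),(-190,75,6),(-50,75,6),(-45,-24,20),(-45,32,20),(125,-24,20)]
uv=np.array([a(98,22),a(670,22),a(620,592),a(95,592),a(73,237),a(73,456),b(280,341)])
p,e=fitpose(c,pts,uv,[540,-40,3.435]); print("reader",p.round(2),np.degrees(p[2]),e.round(1).tolist())
q=ray(c,[a(222,375),a(550,392),a(542,507),a(210,490)],56); print(q.round(1)); 
print("edges",np.linalg.norm(q-np.roll(q,-1,0),axis=1).round(1))
d=[q[0]-q[1],q[3]-q[2]]; 
th=[np.degrees(np.arctan2(v[1],v[0]))%360 for v in d]; print("heading",th)
cc=q.mean(0)[:2]; R=np.array([[np.cos(p[2]),-np.sin(p[2])],[np.sin(p[2]),np.cos(p[2])]])
print("carton in reader",R.T@(cc-p[:2]),[((R.T@(x[:2]-p[:2])).round(1)).tolist() for x in q])
print("tool x yaw err", np.degrees(p[2])-90-np.degrees(1.8597))
bt=ray(c,b(328,122),28); print("button",bt, R.T@(bt[0][:2]-p[:2]))
# finger corner pixels
t=camera("top"); save("t1.png",t["image"],270,140,420,340,3)
E
```

```text
reader [547.19 -39.23   3.42] 195.78035089761738 [[-1.0, -1.2], [1.5, -0.5], [0.8, 1.3], [0.1, 0.7], [-0.1, 0.1], [0.2, 0.4], [-1.6, -0.2]]
[[624.  -17.7  56. ]
 [696.3  -1.   56. ]
 [704.  -27.5  56. ]
 [629.3 -44.7  56. ]]
edges [74.2 27.6 76.6 27.5]
heading [np.float64(192.97987719376067), np.float64(192.95709954056278)]
carton in reader [-116.32515238   15.731244  ] [[-79.8, 0.2], [-153.9, 3.8], [-154.0, 31.4], [-77.6, 27.6]]
tool x yaw err -0.7726102628618037
button [[428.36433867  23.06328788  28.        ]] [ 97.41212396 -92.25893808]
```

View pics/t1.png

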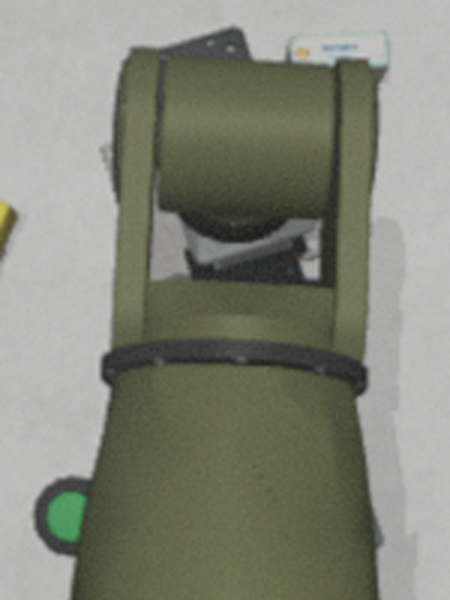

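Run:
```python
import cv2
im=cv2.imread("pics/scene0.png")
cv2.imwrite("pics/s0a.png",cv2.resize(im[215:300,320:430],None,fx=7,fy=7,interpolation=cv2.INTER_CUBIC))
im=cv2.imread("pics/w1.png")
cv2.imwrite("pics/w1c.png",cv2.resize(im[220:280,330:440],None,fx=7,fy=7,interpolation=cv2.INTER_CUBIC))
```

```text
(no output)
```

View pics/s0a.png

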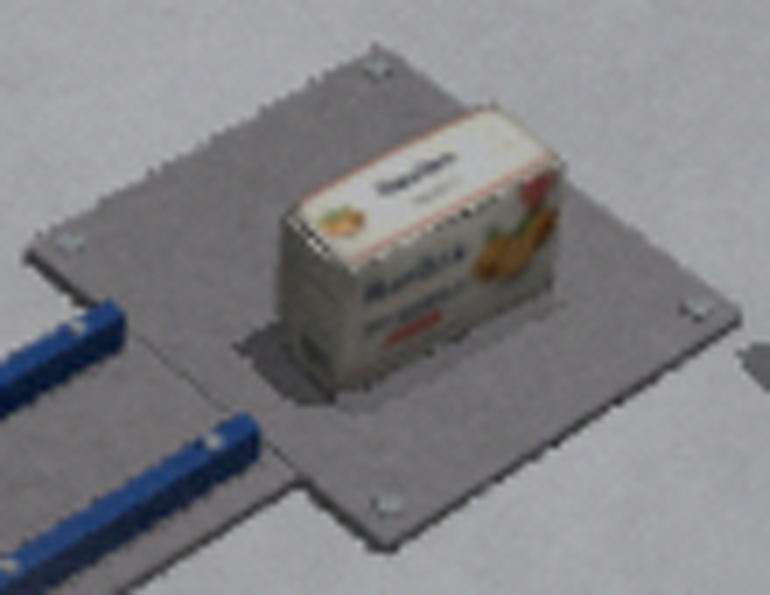

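View pics/w1c.png

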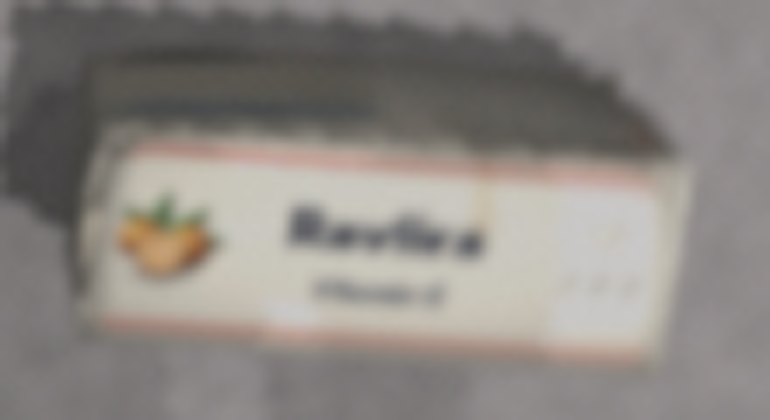

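Run:
```python
from h import *
from types import SimpleNamespace
c=camera("wrist"); save("w2.png",c["image"])
im=c["image"].astype(int)
blue=(im[:,:,2]>im[:,:,0]+35)&(im[:,:,2]>im[:,:,1]+15)
def edge(v0,v1):
    uv=[]
    for u in range(150,305):
        v=np.where(blue[v0:v1,u])[0]
        if len(v): uv.append((u,v0+v.max()+.5))
    return np.array(uv)
for nm,v0,v1 in [("right inner",190,212),("left outer",244,268)]:
    uv=edge(v0,v1); P=ray(c,uv,20)
    k=np.polyfit(P[:,0],P[:,1],1); r=P[:,1]-np.polyval(k,P[:,0]); 
    g=abs(r)<1.5; k=np.polyfit(P[g,0],P[g,1],1)
    print(nm,len(uv),"yaw",np.degrees(np.arctan(k[0])),"y at 520",np.polyval(k,520),"x max",P[:,0].max(),P[np.argmax(P[:,0])], r.std())
t=np.array([0])
```

```text
right inner 154 yaw 16.77698972590603 y at 520 -23.094868357153416 x max 580.4133381282666 [580.41333813  -4.78386812  20.        ] 1.6145015120608934
left outer 155 yaw 17.030440557727708 y at 520 -81.71857948016634 x max 596.0722773401425 [596.07227734 -58.41674906  20.        ] 1.6840088979518504
```

jog_arm:
  increments:
    - [-2.8, 1.8, 0, 0, 0, 0, 4]
    - [-2.8, 1.8, 0, 0, 0, 0, 4]
    - [-2.7, 1.8, 2, 0, 0, 0, 4]
    - [0, 0, 4, 0, 0, 0, 4]
    - [0, 0, 4, 0, 0, 0, 4]
    - [0, 0, 4, 0, 0, 0, 4]
    - [0, 0, 4, 0, 0, 0, 4]
    - [0, 0, 3, 0, 0, 0, 4]
    - [0, 0, 1, 0, 0, 0, 4]
    - [0, 0, 0, 0, 0, 0, 4]

```text
clock: 4.53
eef_pos: [676.0, -65.0, 49.7]
eef_rot: [-3.141, 0.0, 1.867]
wrist_force: [-0.0, -0.2, 1.1]
finger_gap: 40.0
```

Run:
```python
from h import *
s=read_state(); print(s["clock"],s["eef_pos"].round(1),s["eef_rot"].round(4),s["finger_gap"],s["wrist_force"])
c=camera("wrist"); save("w3.png",c["image"]); 
c=camera("scene"); save("s3.png",c["image"],200,170,440,350,3.3);
```

```text
4.525 [676.  -65.   49.7] [-3.1415  0.      1.8668] 39.961794703361214 [-0.03973271 -0.16095103  1.09109236]
```

View pics/w3.png

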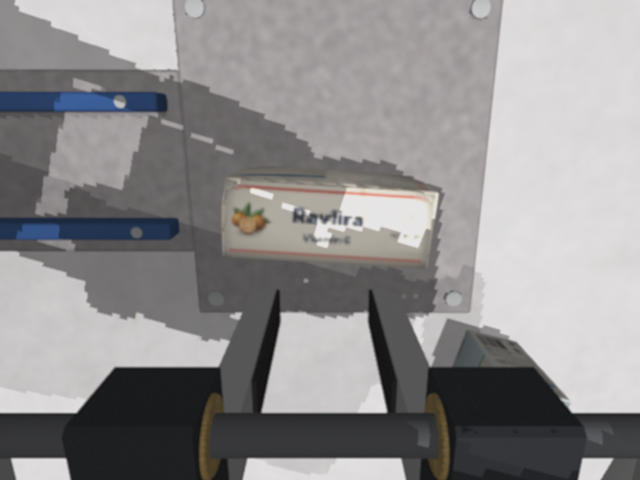

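View pics/s3.png

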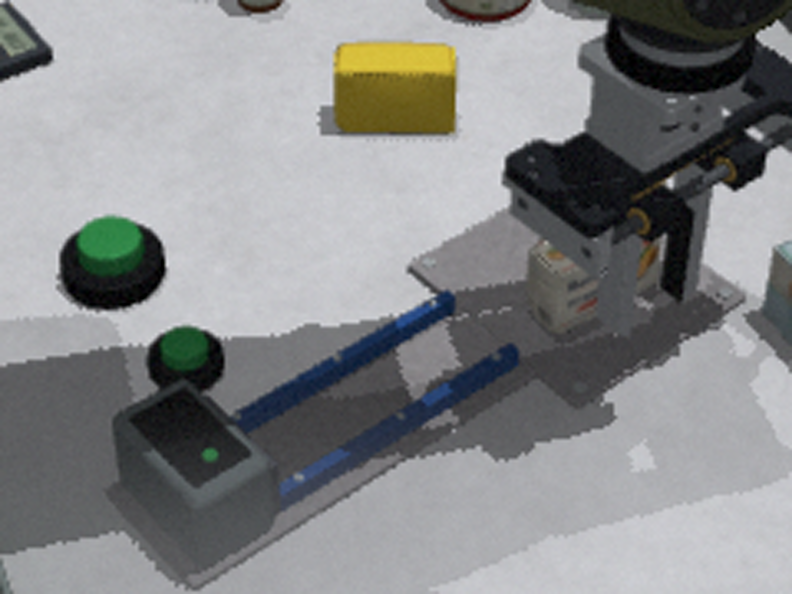

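jog_arm:
  increments:
    - [0.5, 0, 0, 0, 0, 0, 4]
    - [0.5, 0, 0, 0, 0, 0, 4]
    - [0.3, 0, 0, 0, 0, 0, 4]
    - [0.2, 0, 0, 0, 0, 0, 4]
    - [0.2, 0, 0, 0, 0, 0, 4]
    - [0.2, 0, 0, 0, 0, 0, 4]
    - [0.2, 0, 0, 0, 0, 0, 4]
    - [0.2, 0, 0, 0, 0, 0, 4]
    - [0.2, 0, 0, 0, 0, 0, 4]
    - [0.2, 0, 0, 0, 0, 0, 4]
    - [0.2, 0, 0, 0, 0, 0, 4]
    - [0.2, 0, 0, 0, 0, 0, 4]
    - [0.2, 0, 0, 0, 0, 0, 4]
    - [0, 0, 0, 0, 0, 0, 4]
    - [0, 0, 0, 0, 0, 0, 4]

```text
clock: 6.5
eef_pos: [666.2, -33.2, 49.3]
eef_rot: [-3.141, -0.0, 1.865]
wrist_force: [-0.2, 0.5, 0.2]
finger_gap: 40.4
```

Run:
```python
from h import *
s=read_state(); print(s["clock"],s["eef_pos"].round(1),s["eef_rot"].round(4),s["finger_gap"],s["wrist_force"])
c=camera("wrist"); save("w4.png",c["image"]);
```

```text
6.5 [666.2 -33.2  49.3] [-3.1413e+00 -2.0000e-04  1.8654e+00] 40.41320575131443 [-0.20925379  0.49230303  0.20945386]
```

View pics/w4.png

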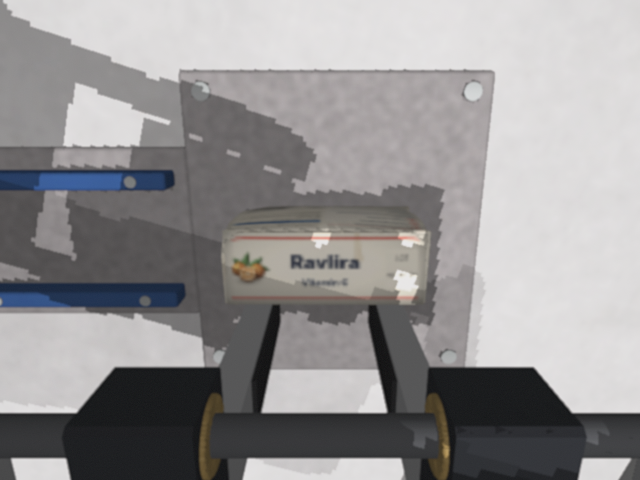

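```bash
cat >> h.py <<'E'
O=np.array([544.2,-40.8]);A=np.radians(196.8)
RR=np.array([[np.cos(A),-np.sin(A)],[np.sin(A),np.cos(A)]])
def toR(P): return (np.atleast_2d(P)[:,:2]-O)@RR
def toW(P): return np.atleast_2d(P)@RR.T+O
E
python3 - <<'E'
from h import *
c=camera("wrist"); 
save("w4a.png",c["image"],130,140,460,330,2.4)
print("tcp",toR(read_state()["eef_pos"]))
for nm,uv,z in [("rails",[(10,190.5),(174,190.5),(10,307),(184,307)],20),("carton",[(224,228),(430,231),(426,304),(223,303)],56),("apron",[(180,70),(494,70),(467,370)],6)]:
    print(nm,toR(ray(c,uv,z)).round(1).tolist())
E
```

```text
tcp [[-118.96939626   28.10181749]]
rails [[19.7, -23.0], [-52.4, -23.1], [31.1, 32.8], [-51.7, 32.7]]
carton [[-82.0, -15.3], [-157.0, -14.3], [-157.5, 14.6], [-79.7, 14.3]]
apron [[-55.3, -73.8], [-192.6, -73.9], [-195.0, 75.8]]
```

View pics/w4a.png

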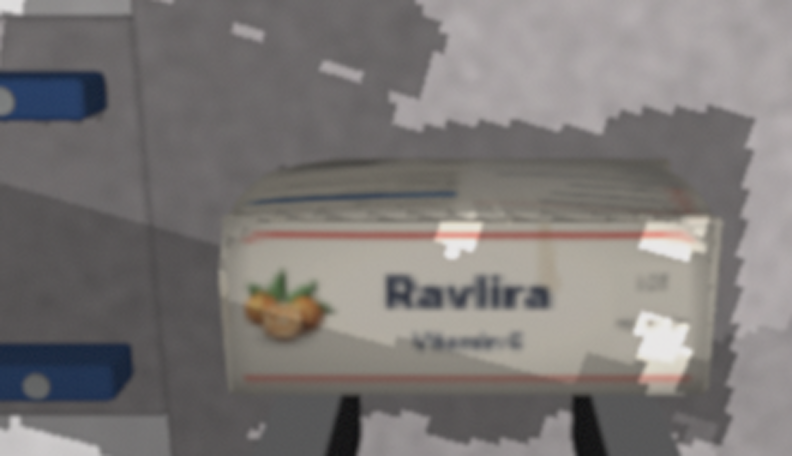

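The carton is now square to within about 1° and within about 1 mm of the lane's centre. Next I back off, lift, turn the tool 90° and go behind the carton's trailing end.

jog_arm:
  increments:
    - [-1, 0, 0, 0, 0, 0, 4]
    - [-1, 0, 0, 0, 0, 0, 4]
    - [0, 0, -4, 0, 0, 0, 4]
    - [0, 0, -4, 0, 0, 0, 4]
    - [1.6, 2.2, 0, 0, 0, 0, 1]
    - [1.6, 2.3, 0, 0, 0, 0, 1]
    - [1.7, 2.3, 0, 0, 0, 0, 1]
    - [0, 0, 0, 0, 0, -10, 1]
    - [0, 0, 0, 0, 0, -10, 1]
    - [0, 0, 0, 0, 0, -10, 1]
    - [0, 0, 0, 0, 0, -10, 1]
    - [0, 0, 0, 0, 0, -10, 1]
    - [0, 0, 0, 0, 0, -10, 1]
    - [0, 0, 0, 0, 0, -10, 1]
    - [0, 0, 0, 0, 0, -10, 1]
    - [0, 0, 0, 0, 0, -10, 1]
    - [0, 0, 0, 0, 0, 0, 1]

```text
clock: 8.72
eef_pos: [723.1, 13.4, 129.4]
eef_rot: [-3.142, -0.0, -2.849]
wrist_force: [-0.3, 0.8, 0.1]
finger_gap: 10.4
```

Run:
```python
from h import *
s=read_state(); print(s["clock"],s["eef_pos"].round(1),np.degrees(s["eef_rot"]).round(2),s["finger_gap"],s["wrist_force"],toR(s["eef_pos"]),s["joints"].round(2))
c=camera("wrist"); save("w5.png",c["image"]);
```

```text
8.725 [723.1  13.4 129.4] [-1.8000e+02 -1.0000e-02 -1.6322e+02] 10.367904548237751 [-0.34542632  0.84983426  0.09779572] [[-186.90611125   -0.19828577]] [-0.03  0.78  1.03 -0.    1.33 -1.9 ]
```

View pics/w5.png

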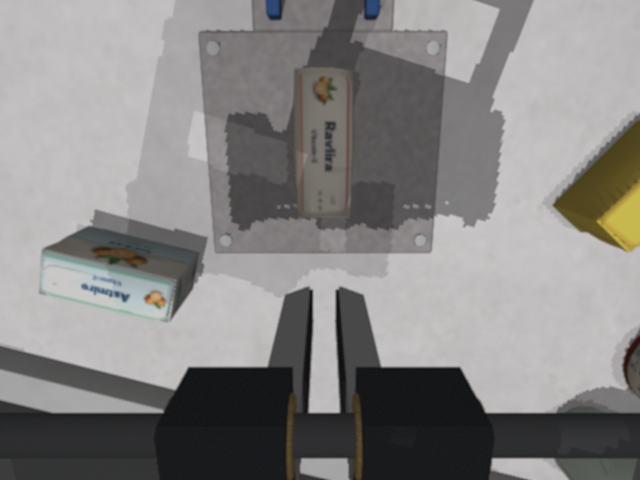

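jog_arm:
  increments:
    - [0, 0, 4, 0, 0, 0, 1]
    - [0, 0, 3, 0, 0, 0, 1]
    - [0, 0, 0.9, 0, 0, 0, 1]
    - [0.5, 0, 0, 0, 0, 0, 1]
    - [0.5, 0, 0, 0, 0, 0, 1]
    - [0.3, 0, 0, 0, 0, 0, 1]
    - [0.3, 0, 0, 0, 0, 0, 1]
    - [0.3, 0, 0, 0, 0, 0, 1]
    - [0.3, 0, 0, 0, 0, 0, 1]
    - [0.3, 0, 0, 0, 0, 0, 1]
    - [0.3, 0, 0, 0, 0, 0, 1]
    - [0.3, 0, 0, 0, 0, 0, 1]
    - [0.3, 0, 0, 0, 0, 0, 1]
    - [0.3, 0, 0, 0, 0, 0, 1]
    - [0, 0, 0, 0, 0, 0, 1]

```text
clock: 10.65
eef_pos: [687.2, 3.3, 50.3]
eef_rot: [3.141, -0.001, -2.847]
wrist_force: [0.1, 0.3, 0.6]
finger_gap: 9.9
```

Run:
```python
from h import *
s=read_state(); print(s["clock"],s["eef_pos"].round(1),np.degrees(s["eef_rot"]).round(2),s["finger_gap"],s["wrist_force"],toR(s["eef_pos"]))
c=camera("wrist"); save("w6.png",c["image"]);
```

```text
10.65 [687.2   3.3  50.3] [ 1.7999e+02 -4.0000e-02 -1.6313e+02] 9.913964593273132 [0.09479173 0.29843083 0.58951496] [[-149.61047532   -0.86924243]]
```

View pics/w6.png

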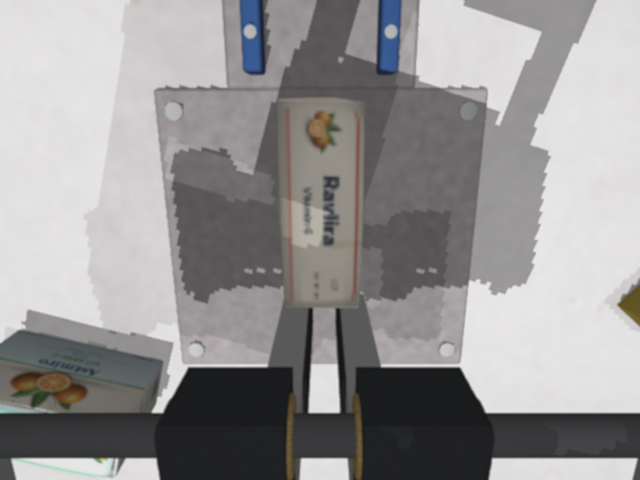

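Run:
```python
from h import *
c=camera("wrist"); save("w6a.png",c["image"],200,0,440,320,2.4)
im=c["image"].astype(int)
blue=(im[:,:,2]>im[:,:,0]+35)&(im[:,:,2]>im[:,:,1]+15)
for v in (10,25,45,60):
    u=np.where(blue[v,:])[0]; l=u[u<323]; r=u[u>323]
    P=toR(ray(c,[(l.min()-.5,v),(l.max()+.5,v),(r.min()-.5,v),(r.max()+.5,v)],20)); print(v,l.min(),l.max(),r.min(),r.max(),P.round(1).tolist())
print(toR(ray(c,[(285,305),(358,305),(366,100),(280,100)],56)).round(1).tolist())
```

```text
10 241 260 380 400 [[-26.2, 32.3], [-26.2, 24.4], [-26.1, -22.5], [-26.1, -30.8]]
25 241 260 380 399 [[-31.5, 32.6], [-31.5, 24.7], [-31.5, -22.7], [-31.5, -30.7]]
45 242 261 379 398 [[-38.8, 32.6], [-38.8, 24.5], [-38.8, -22.6], [-38.8, -30.6]]
60 243 261 379 397 [[-44.4, 32.5], [-44.4, 24.8], [-44.4, -22.8], [-44.4, -30.5]]
[[-136.4, 14.3], [-136.3, -13.9], [-61.2, -14.8], [-61.2, 14.2]]
```

View pics/w6a.png

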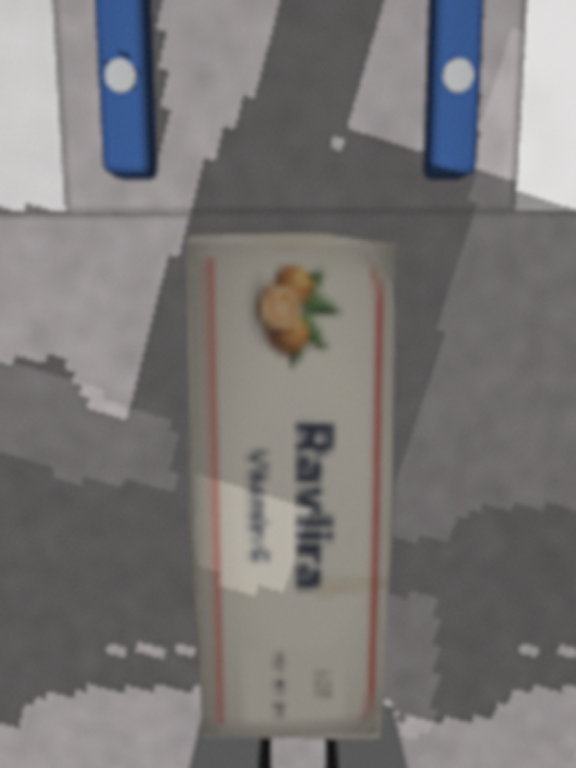

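jog_arm:
  increments:
    - [0.3, -0.01, 0, 0, 0, 0, 1]
    - [0.3, -0.01, 0, 0, 0, 0, 1]
    - [0.3, -0.01, 0, 0, 0, 0, 1]
    - [0.3, -0.01, 0, 0, 0, 0, 1]
    - [0.3, -0.01, 0, 0, 0, 0, 1]
    - [0.3, -0.01, 0, 0, 0, 0, 1]
    - [0.3, -0.01, 0, 0, 0, 0, 1]
    - [0.3, -0.01, 0, 0, 0, 0, 1]
    - [0.3, -0.01, 0, 0, 0, 0, 1]
    - [0.3, -0.01, 0, 0, 0, 0, 1]
    - [0.3, 0, 0, 0, 0, 0, 1]
    - [0.3, 0, 0, 0, 0, 0, 1]
    - [0.3, 0, 0, 0, 0, 0, 1]
    - [0.3, 0, 0, 0, 0, 0, 1]
    - [0, 0, 0, 0, 0, 0, 1]

```text
clock: 12.62
eef_pos: [647.4, -9.8, 50.5]
eef_rot: [-3.142, -0.0, -2.847]
wrist_force: [-0.4, -0.2, -0.8]
finger_gap: 10.3
```

```bash
cat > look.py <<'E'
from h import *
import sys
s=read_state(); print(s["clock"],s["eef_pos"].round(1),np.degrees(s["eef_rot"]).round(2),s["wrist_force"].round(1),toR(s["eef_pos"]).round(1))
c=camera("wrist"); save(sys.argv[1],c["image"],180,0,460,330,2.2)
im=c["image"].astype(int)
blue=(im[:,:,2]>im[:,:,0]+35)&(im[:,:,2]>im[:,:,1]+15)
for v in range(10,330,40):
    u=np.where(blue[v,200:440])[0]+200; l=u[u<323]; r=u[u>323]
    if len(l)<8 or len(r)<8: continue
    P=toR(ray(c,[(l.min()-.5,v),(l.max()+.5,v),(r.min()-.5,v),(r.max()+.5,v)],20)); print(v,l.min(),l.max(),r.min(),r.max(),P[0,0].round(1),P[:,1].round(1).tolist())
E
python3 look.py w7.png
```

```text
12.625 [647.4  -9.8  50.5] [-1.8000e+02 -1.0000e-02 -1.6313e+02] [-0.4 -0.2 -0.8] [[-107.8    0.2]]
10 243 262 383 402 15.8 [32.7, 24.8, -22.6, -30.5]
50 245 264 382 400 1.2 [32.6, 24.5, -22.8, -30.5]
90 247 265 381 398 -14.1 [32.6, 24.7, -23.0, -30.4]
130 249 265 380 396 -30.1 [32.5, 25.3, -23.2, -30.4]
170 252 267 379 394 -47.0 [32.0, 25.1, -23.3, -30.3]
```

View pics/w7.png

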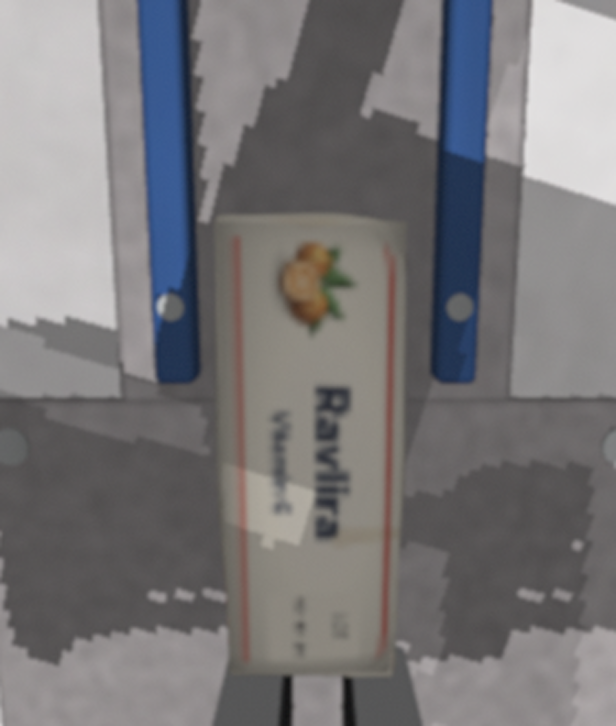

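```bash
cat > cor.py <<'E'
from h import *
import sys
c=camera("wrist")
p=np.array(eval(sys.argv[1]),float); uv=np.c_[180+(p[:,0]+.5)/2.2-.5,(p[:,1]+.5)/2.2-.5]
P=toR(ray(c,uv,56)); print(P.round(1).tolist(),"lead y",P[:2,1].mean().round(2),"trail y",P[2:,1].mean().round(2))
E
python3 cor.py "[(217.5,215),(406,222),(391,672),(229,672)]"
```

```text
[[-18.6, 15.7], [-19.6, -13.2], [-94.7, -12.6], [-94.8, 15.9]] lead y 1.28 trail y 1.65
```

jog_arm:
  increments:
    - [0.4, 0, 0, 0, 0, 0, 1]
    - [0.4, 0, 0, 0, 0, 0, 1]
    - [0.4, 0, 0, 0, 0, 0, 1]
    - [0.4, 0, 0, 0, 0, 0, 1]
    - [0.4, 0, 0, 0, 0, 0, 1]
    - [0.4, 0, 0, 0, 0, 0, 1]
    - [0.4, 0, 0, 0, 0, 0, 1]
    - [0.4, 0, 0, 0, 0, 0, 1]
    - [0.4, 0, 0, 0, 0, 0, 1]
    - [0.4, 0, 0, 0, 0, 0, 1]
    - [0.4, 0, 0, 0, 0, 0, 1]
    - [0.4, 0, 0, 0, 0, 0, 1]
    - [0.4, 0, 0, 0, 0, 0, 1]
    - [0.4, 0, 0, 0, 0, 0, 1]
    - [0.4, 0, 0, 0, 0, 0, 1]
    - [0, 0, 0, 0, 0, 0, 1]

```text
clock: 14.72
eef_pos: [589.8, -27.3, 50.3]
eef_rot: [3.141, -0.001, -2.847]
wrist_force: [0.5, 0.2, 0.4]
finger_gap: 10.1
```

```bash
python3 look.py w8.png
```

```text
14.725 [589.8 -27.3  50.3] [ 1.7999e+02 -4.0000e-02 -1.6314e+02] [0.5 0.2 0.4] [[-47.5   0.2]]
10 243 262 383 402 76.0 [32.7, 24.8, -22.6, -30.5]
50 245 264 382 400 61.5 [32.6, 24.5, -22.8, -30.4]
90 247 265 381 398 46.2 [32.6, 24.7, -22.9, -30.4]
130 249 265 380 396 30.2 [32.5, 25.3, -23.1, -30.3]
170 252 267 378 394 13.3 [32.0, 25.0, -22.9, -30.3]
210 253 269 377 392 -4.4 [32.4, 24.8, -23.1, -30.2]
250 255 270 376 390 -23.1 [32.3, 25.0, -23.3, -30.2]
290 258 272 374 389 -42.9 [31.8, 24.7, -23.0, -30.6]
```

View pics/w8.png

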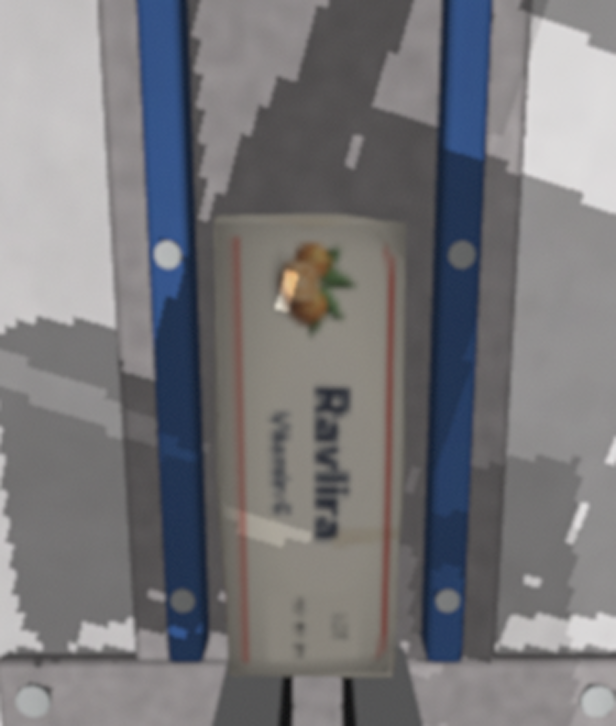

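jog_arm:
  increments:
    - [0.4, 0, 0, 0, 0, 0, 1]
    - [0.4, 0, 0, 0, 0, 0, 1]
    - [0.4, 0, 0, 0, 0, 0, 1]
    - [0.4, 0, 0, 0, 0, 0, 1]
    - [0.4, 0, 0, 0, 0, 0, 1]
    - [0.4, 0, 0, 0, 0, 0, 1]
    - [0.4, 0, 0, 0, 0, 0, 1]
    - [0.4, 0, 0, 0, 0, 0, 1]
    - [0.4, 0, 0, 0, 0, 0, 1]
    - [0.4, 0, 0, 0, 0, 0, 1]
    - [0.4, 0, 0, 0, 0, 0, 1]
    - [0.4, 0, 0, 0, 0, 0, 1]
    - [0.4, 0, 0, 0, 0, 0, 1]
    - [0.4, 0, 0, 0, 0, 0, 1]
    - [0.4, 0, 0, 0, 0, 0, 1]
    - [0.4, 0, 0, 0, 0, 0, 1]
    - [0.4, 0, 0, 0, 0, 0, 1]
    - [0, 0, 0, 0, 0, 0, 1]

```text
clock: 17.02
eef_pos: [524.9, -47.0, 50.5]
eef_rot: [3.142, -0.0, -2.847]
wrist_force: [-0.3, -1.4, -0.4]
finger_gap: 9.8
```

```bash
python3 look.py w9.png
```

```text
17.025 [524.9 -47.   50.5] [ 1.8000e+02 -1.0000e-02 -1.6313e+02] [-0.3 -1.4 -0.4] [[20.2  0.4]]
90 247 265 381 398 114.0 [32.7, 24.9, -22.8, -30.3]
130 249 266 380 396 98.0 [32.7, 25.0, -23.0, -30.2]
170 252 267 378 394 81.1 [32.2, 25.2, -22.8, -30.2]
210 254 269 377 393 63.3 [32.1, 25.0, -22.9, -30.6]
250 255 270 375 390 44.6 [32.5, 25.1, -22.7, -30.0]
290 258 272 374 389 24.8 [32.0, 24.9, -22.9, -30.5]
```

View pics/w9.png

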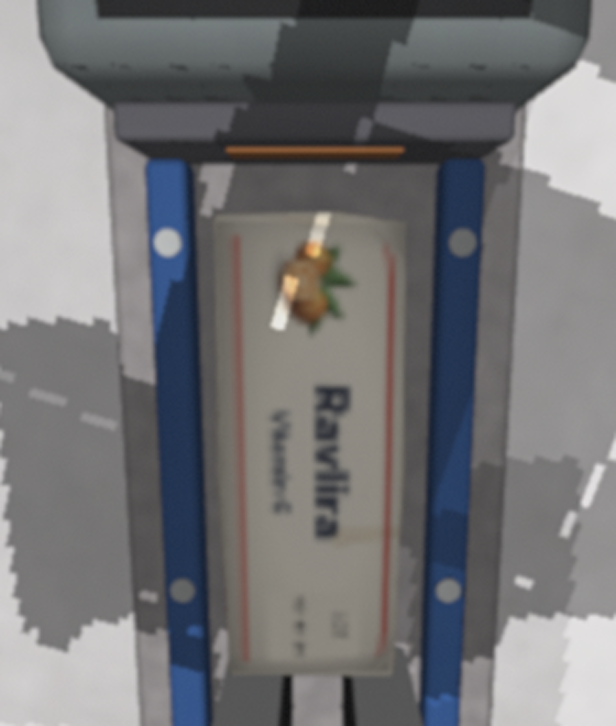

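jog_arm:
  increments:
    - [0.2, 0, 0, 0, 0, 0, 1]
    - [0.2, 0, 0, 0, 0, 0, 1]
    - [0.2, 0, 0, 0, 0, 0, 1]
    - [0.2, 0, 0, 0, 0, 0, 1]
    - [0.2, 0, 0, 0, 0, 0, 1]
    - [0, 0, 0, 0, 0, 0, 1]

```text
clock: 17.82
eef_pos: [515.3, -49.9, 50.4]
eef_rot: [3.141, -0.0, -2.847]
wrist_force: [-0.3, 0.6, 0.4]
finger_gap: 9.9
```

```bash
python3 look.py w10.png
```

```text
17.825 [515.3 -49.9  50.4] [ 1.7999e+02 -3.0000e-02 -1.6313e+02] [-0.3  0.6  0.4] [[30.3  0.3]]
170 252 267 378 394 91.1 [32.1, 25.2, -22.8, -30.2]
210 253 269 377 393 73.4 [32.5, 24.9, -23.0, -30.6]
250 255 270 376 390 54.6 [32.4, 25.1, -23.2, -30.1]
```

View pics/w10.png

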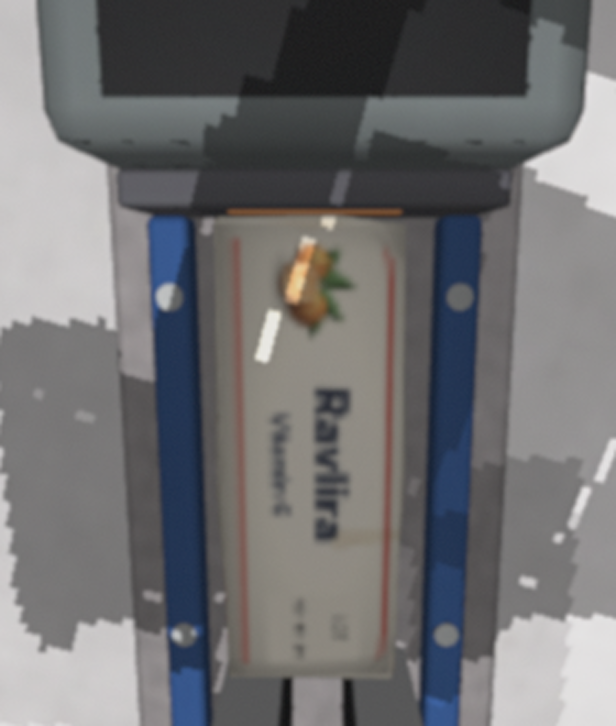

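jog_arm:
  increments:
    - [0.1, 0, 0, 0, 0, 0, 1]
    - [0.1, 0, 0, 0, 0, 0, 1]
    - [0, 0, 0, 0, 0, 0, 1]

```text
clock: 18.25
eef_pos: [514.3, -50.2, 50.7]
eef_rot: [-3.141, 0.002, -2.847]
wrist_force: [4.9, 3.3, -0.5]
finger_gap: 9.8
```

```bash
python3 look.py w11.png
```

```text
18.25 [514.3 -50.2  50.7] [-1.7998e+02  1.0000e-01 -1.6313e+02] [ 4.9  3.3 -0.5] [[31.4  0.4]]
130 249 266 380 396 109.0 [32.7, 25.1, -23.0, -30.2]
170 252 267 379 394 92.1 [32.3, 25.3, -23.2, -30.1]
210 254 269 377 393 74.4 [32.2, 25.0, -22.9, -30.5]
250 255 270 375 390 55.6 [32.6, 25.2, -22.7, -30.0]
```

View pics/w11.png

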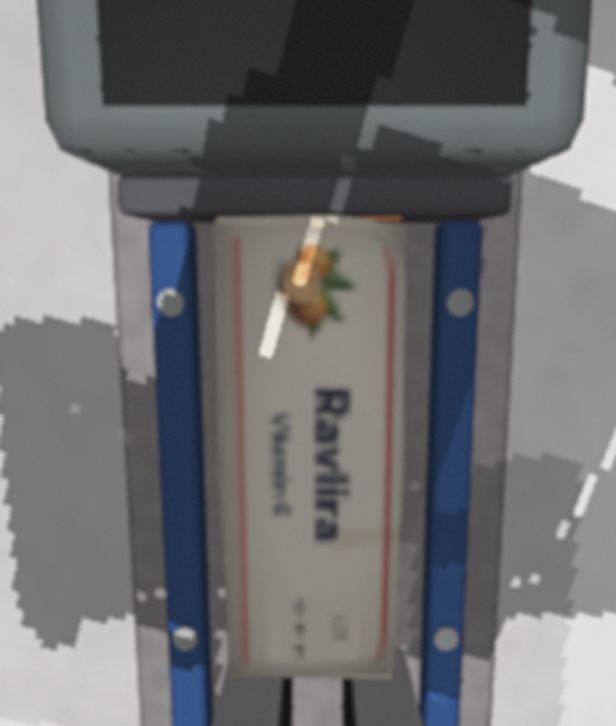

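The carton is against the end stop: the tool stalled 1 mm short of its command with about 6 N of reaction. It is clear of both rails. I'll back off, lift, close the fingers and go look at the small button.

jog_arm:
  increments:
    - [-0.5, 0, 0, 0, 0, 0, 1]
    - [-0.8, 0, 0, 0, 0, 0, 1]
    - [-0.8, 0, 0, 0, 0, 0, 1]
    - [0, 0, -3, 0, 0, 0, 1]
    - [0, 0, -4, 0, 0, 0, 1]
    - [0, 0, -4, 0, 0, 0, 0]
    - [0, 3, 0, 0, 0, 0, 0]
    - [0, 3, 0, 0, 0, 0, 0]
    - [0, 3.3, 0, 0, 0, 0, 0]
    - [0, 0, 0, 0, 0, 0, 0]
    - [0, 0, 0, 0, 0, 0, 0]

```text
clock: 19.68
eef_pos: [507.1, 44.4, 160.5]
eef_rot: [-3.141, 0.0, -2.847]
wrist_force: [0.2, -0.1, -0.5]
finger_gap: 0.5
```

Run:
```python
from h import *
s=read_state(); print(s["clock"],s["eef_pos"].round(1),np.degrees(s["eef_rot"]).round(2),s["finger_gap"],toR(s["eef_pos"]).round(1))
c=camera("wrist"); save("w12.png",c["image"])
for d in recognise(c,"start_button"): print(d["conf"],w(c,d["centre"]).round(1))
im=c["image"].astype(int); g=((im[:,:,1]>im[:,:,0]*1.6)&(im[:,:,1]>im[:,:,2]*1.3)&(im[:,:,1]>50)).astype(np.uint8)
n,l,st,ce=cv2.connectedComponentsWithStats(g)
for i in range(1,n):
    if st[i,4]>150: print(st[i],ce[i].round(1),ray(c,ce[i],25).round(1))
t=camera("top"); im=t["image"].astype(int); save("t12.png",t["image"],270,140,420,340,3)
s=camera("scene"); save("s12.png",s["image"],200,200,420,350,3.6)
```

```text
19.675 [507.1  44.4 160.5] [-179.99    0.   -163.11] 0.4530265195624691 [[ 10.9 -92.3]]
0.77 [410.4 100.7  34.1]
0.58 [422.2  18.6  18.9]
[ 303   92   41   42 1372] [322.8 112.5] [[425.1  18.4  25. ]]
[ 431   99   63   62 3001] [462.6 129. ] [[408.2 109.9  25. ]]
```

View pics/w12.png

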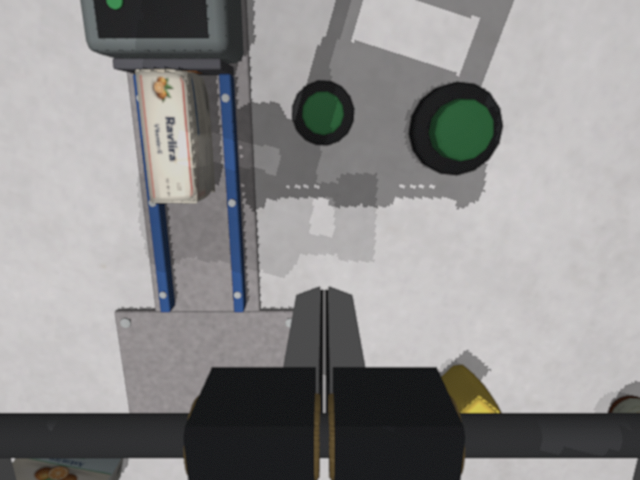

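View pics/s12.png

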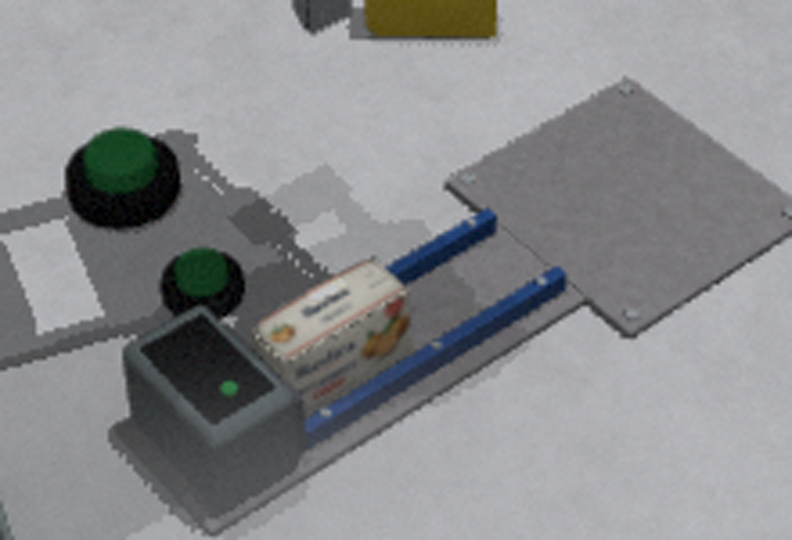

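Candidates: the small green button at (323,113) in the wrist view, 41 px (about 29 mm), and a larger one at (463,129), 62 px (about 43 mm). The top face is specified as 28 mm, so the small one is meant. I'll confirm it in a crop and work out its height.

Run:
```python
from h import *
c=camera("wrist"); save("w12a.png",c["image"],270,60,520,190,3)
s=camera("scene"); save("s12a.png",s["image"],235,260,280,300,14)
def green(c):
    im=c["image"].astype(int); g=((im[:,:,1]>im[:,:,0]*1.6)&(im[:,:,1]>im[:,:,2]*1.2)&(im[:,:,1]>40)).astype(np.uint8)
    n,l,st,ce=cv2.connectedComponentsWithStats(g); return [(st[i],ce[i]) for i in range(1,n) if st[i,4]>40]
for st,ce in green(s):
    print(st,ce)
for z in (15,20,25,30,35):
    P=ray(c,(322.8,112.5),z)[0]; r=14
    a=np.linspace(0,2*np.pi,40); Q=np.c_[P[0]+r*np.cos(a),P[1]+r*np.sin(a),0*a+z]
    e=proj(s,Q); e2=proj(c,Q); print(z,P.round(1),"scene bbox",e.min(0).round(1),e.max(0).round(1),"wrist bbox",e2.min(0).round(1),e2.max(0).round(1))
```

```text
[    0    22   228   458 44136] [101.58199656 235.81971633]
[223 236  20  18 281] [232.76868327 244.33807829]
[249 269  14  13 153] [255.39869281 275.05882353]
[229 464   7  16  47] [231.80851064 472.38297872]
15 [424.8  18.1  15. ] scene bbox [247.3 270.5] [262.3 281.2] wrist bbox [302.1  90.6] [343.5 133.8]
20 [424.8  18.2  20. ] scene bbox [247.1 268.6] [262.1 279.3] wrist bbox [301.8  90.2] [343.8 134.2]
25 [424.9  18.2  25. ] scene bbox [246.9 266.7] [262.  277.4] wrist bbox [301.4  89.9] [344.2 134.5]
30 [424.9  18.2  30. ] scene bbox [246.7 264.8] [261.8 275.5] wrist bbox [301.   89.5] [344.5 134.9]
35 [425.   18.3  35. ] scene bbox [246.5 262.9] [261.7 273.6] wrist bbox [300.7  89. ] [344.9 135.3]
```

View pics/w12a.png

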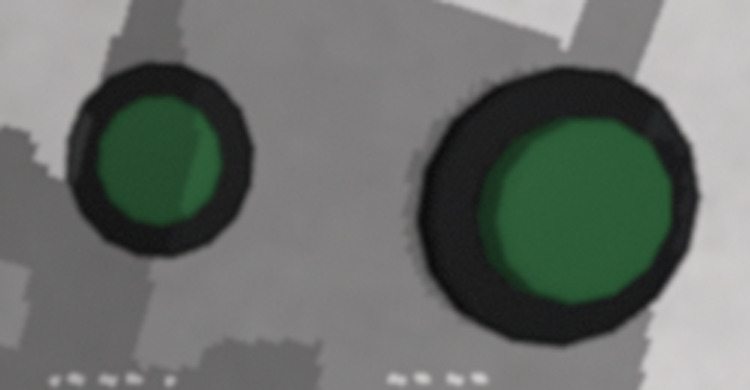

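View pics/s12a.png

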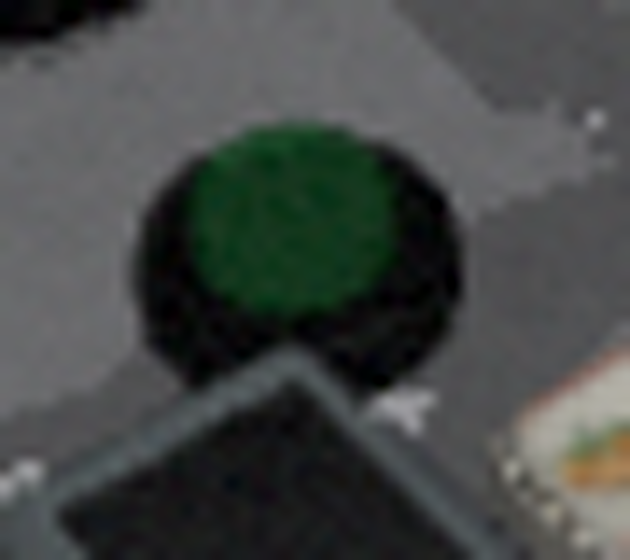

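jog_arm:
  increments:
    - [4.3, -0.05, 0, 0, 0, 0, 0]
    - [4.3, -0.05, 0, 0, 0, 0, 0]
    - [0, 0, 4, 0, 0, 0, 0]
    - [0, 0, 4, 0, 0, 0, 0]
    - [0, 0, 2, 0, 0, 0, 0]
    - [0, 0, 0.5, 0, 0, 0, 0]
    - [0, 0, 0, 0, 0, 0, 0]

```text
clock: 20.85
eef_pos: [425.0, 18.7, 55.9]
eef_rot: [-3.141, 0.0, -2.847]
wrist_force: [0.1, 0.5, 0.2]
finger_gap: 0.6
```

Run:
```python
from h import *
s=read_state(); print(s["clock"],s["eef_pos"].round(1),s["wrist_force"].round(2),toR(s["eef_pos"]).round(1))
c=camera("wrist"); save("w13.png",c["image"])
c=camera("scene"); save("s13.png",c["image"],200,200,360,350,4)
```

```text
20.85 [425.   18.7  55.9] [0.06 0.48 0.2 ] [[ 96.9 -91.4]]
```

View pics/s13.png

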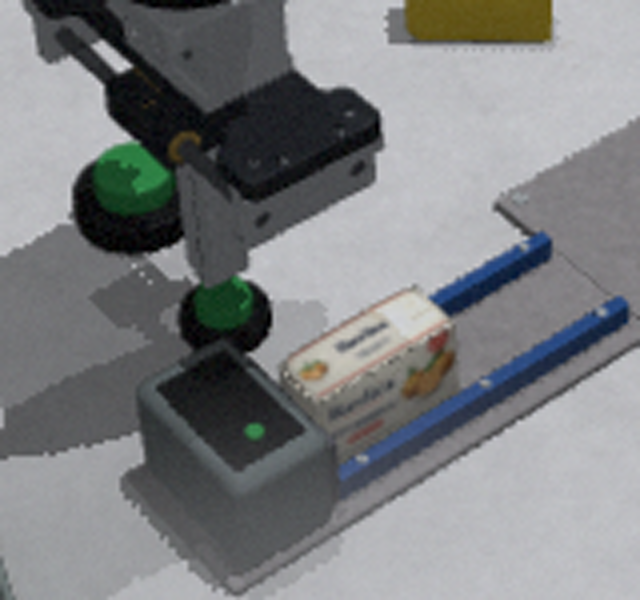

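View pics/w13.png

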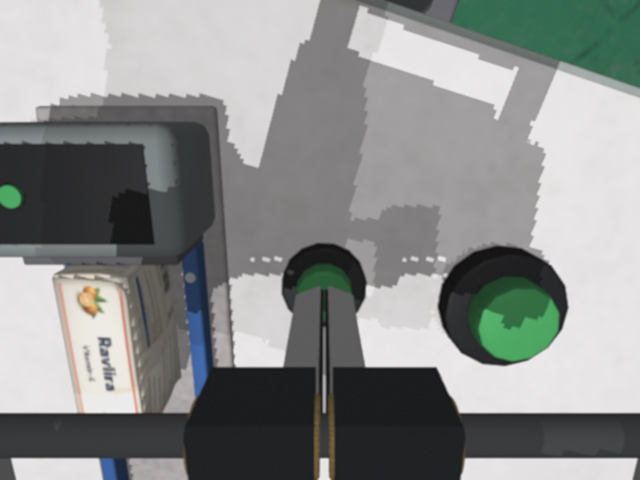

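jog_arm:
  increments:
    - [0, 0, 0.3, 0, 0, 0, 0]
    - [0, 0, 0.2, 0, 0, 0, 0]
    - [0, 0, 0.2, 0, 0, 0, 0]
    - [0, 0, 0.2, 0, 0, 0, 0]
    - [0, 0, 0, 0, 0, 0, 0]

```text
clock: 21.58
eef_pos: [424.7, 18.8, 46.3]
eef_rot: [3.142, -0.0, -2.847]
wrist_force: [0.3, 0.1, 0.1]
finger_gap: 0.6
```

jog_arm:
  increments:
    - [0, 0, 0.2, 0, 0, 0, 0]
    - [0, 0, 0.2, 0, 0, 0, 0]
    - [0, 0, 0, 0, 0, 0, 0]

```text
clock: 21.95
eef_pos: [424.8, 18.8, 42.4]
eef_rot: [-3.142, 0.0, -2.847]
wrist_force: [-0.3, 0.0, 1.5]
finger_gap: 0.6
```

jog_arm:
  increments:
    - [0, 0, 0.1, 0, 0, 0, 0]
    - [0, 0, 0.1, 0, 0, 0, 0]
    - [0, 0, 0, 0, 0, 0, 0]

```text
clock: 22.32
eef_pos: [424.8, 18.8, 40.5]
eef_rot: [-3.142, 0.0, -2.847]
wrist_force: [0.4, -0.3, 3.9]
finger_gap: 0.3
```

jog_arm:
  increments:
    - [0, 0, 0.1, 0, 0, 0, 0]
    - [0, 0, 0.1, 0, 0, 0, 0]
    - [0, 0, 0, 0, 0, 0, 0]

```text
clock: 22.7
eef_pos: [424.9, 18.8, 38.5]
eef_rot: [-3.142, 0.0, -2.847]
wrist_force: [1.0, -0.3, 4.8]
finger_gap: 0.3
```

jog_arm:
  increments:
    - [0, 0, 0.1, 0, 0, 0, 0]
    - [0, 0, 0, 0, 0, 0, 0]

```text
clock: 22.95
eef_pos: [424.9, 18.8, 38.0]
eef_rot: [-3.141, 0.0, -2.847]
wrist_force: [-4.2, 0.6, 15.3]
finger_gap: 0.6
```

jog_arm:
  increments:
    - [0, 0, 0.04, 0, 0, 0, 0]
    - [0, 0, 0, 0, 0, 0, 0]

```text
clock: 23.2
eef_pos: [425.0, 18.8, 37.9]
eef_rot: [-3.141, 0.0, -2.847]
wrist_force: [-5.5, -0.5, 21.5]
finger_gap: 0.3
```

jog_arm:
  increments:
    - [0, 0, -0.3, 0, 0, 0, 0]
    - [0, 0, -0.5, 0, 0, 0, 0]
    - [0, 0, -2, 0, 0, 0, 0]
    - [0, 0, -4, 0, 0, 0, 0]
    - [0, 0, -4, 0, 0, 0, 0]
    - [-4, 0, -2, 0, 0, 0, 0]
    - [-4, 0, 0, 0, 0, 0, 0]
    - [0, 0, 0, 0, 0, 0, 0]

```text
clock: 24.2
eef_pos: [502.2, 42.5, 164.5]
eef_rot: [3.141, -0.001, -2.846]
wrist_force: [0.2, 0.0, 0.0]
finger_gap: 0.2
```

Run:
```python
from h import *
s=read_state(); print(s["clock"],s["eef_pos"].round(1),s["wrist_force"].round(2),toR(s["eef_pos"]).round(1))
c=camera("wrist"); save("w14.png",c["image"])
uv=[(136,70),(187,70),(197,203),(152,203)]
c=camera("scene"); save("s14.png",c["image"])
c=camera("top"); save("t14.png",c["image"])
```

```text
24.2 [502.2  42.5 164.5] [0.15 0.01 0.02] [[ 16.1 -91.9]]
```

View pics/w14.png

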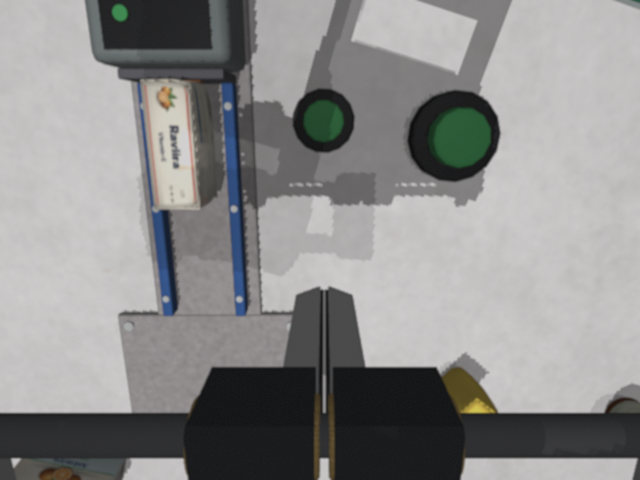

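View pics/s14.png

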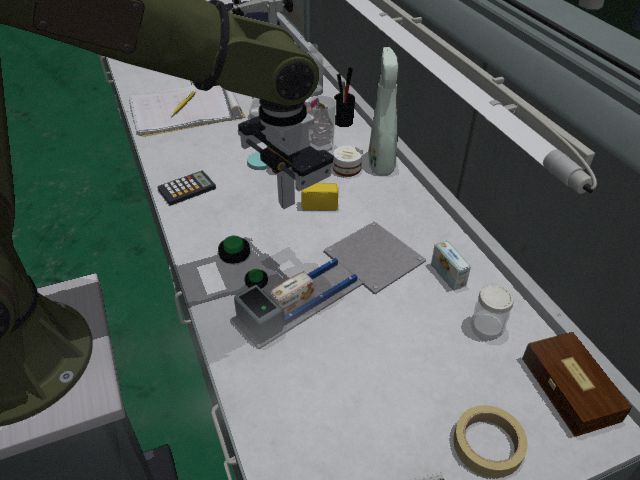

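jog_arm:
  increments:
    - [0, -3.1, 0, 0, 0, 0, 0]
    - [0, -3.1, 0, 0, 0, 0, 0]
    - [0, -3.1, 0, 0, 0, 0, 0]
    - [0, 0, 0, 0, 0, 0, 0]

```text
clock: 24.85
eef_pos: [527.7, -48.5, 165.0]
eef_rot: [3.142, -0.0, -2.85]
wrist_force: [0.1, -0.5, -0.2]
finger_gap: 0.0
```

Run:
```python
from h import *
c=camera("wrist"); save("w15.png",c["image"],230,30,420,290,3 if 0 else 2.3)
s=camera("scene"); im=s["image"].astype(int); g=((im[:,:,1]>im[:,:,0]*1.6)&(im[:,:,1]>im[:,:,2]*1.2)&(im[:,:,1]>40)).astype(np.uint8)
n,l,st,ce=cv2.connectedComponentsWithStats(g)
print([(st[i].tolist(),ce[i].round(1).tolist()) for i in range(1,n) if 100<st[i,4]<1000])
t=camera("top")
for n in ["other_carton","cream_pot","dropper_bottle","sample_jar"]:
    for d in recognise(t,n)[:1]: print(n,round(d["conf"],2),w(t,d["centre"]).round(1))
```

```text
[([223, 236, 21, 18, 296], [232.9, 244.2]), ([248, 269, 15, 13, 152], [255.4, 275.3])]
other_carton 0.89 [ 762.9 -103.4   53.5]
cream_pot 0.68 [734.1 286.7  36.8]
dropper_bottle 0.77 [583.8 336.6  61. ]
sample_jar 0.57 [ 757.2 -233.    80.6]
```

View pics/w15.png

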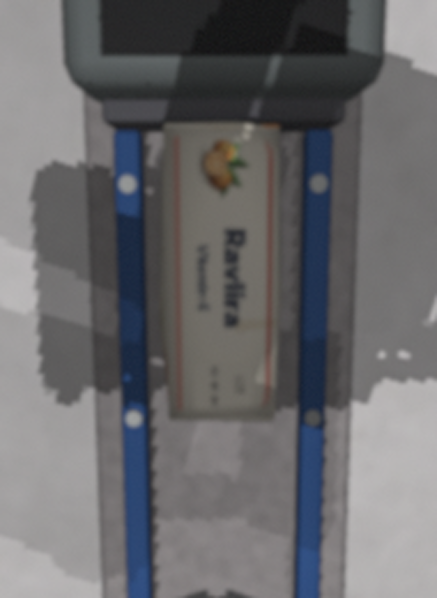

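The carton is still against the stop and clear of both rails, the button is back at its original height, and the other things haven't moved. Handing in.

```bash
python3 -c "
from cell import *
print(sign_off()); s=read_state(); print(s['clock'],s['wrist_force'])"
```

```text
the job is handed in; nothing more can be done
None
the job is handed in; nothing more can be done
```

The carton is home against the end stop, and the small green start button was then pressed fully and released. The job was handed in at about 25 s.

- **Carton:** I squared it with one sideways two-finger push, then pushed it down the lane from behind with the fingertips about 7 mm above the rail tops. It stayed within about 1 mm of the lane's centre and 0.5° of straight. At the stop, the tool stalled with about 6 N of reaction. The last wrist picture shows no visible gap at the stop and clear space to both rails.
- **Button:** I chose the smaller of the two, which measured about 29 mm against the stated 28 mm. It moved about 5–6 mm at roughly 5 N, then stopped hard at 15–21 N. After release, the scene picture shows its green cap back at its earlier position.
- **Other things:** The second carton, pot, bottle and jar were all found within about 3 mm of their first positions, which is within the detector's error. The arm stood clear above the bench with no wrist force.

Two checks disagreed slightly. The carton's top face measured about 28 × 75 mm instead of 36 × 80 mm; its sides bulge out below the top, which I took as the reason. The rail positions from the wrist camera were about 1 mm off my first estimate, so I steered by the rails themselves.

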